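# Roll the dipped bar into its V-block and set it against the end stop

## Task

Roll the navy-dipped round bar along the grey-green board, pushing its side with the fingertips, until it drops into the V-block with the navy end stop. Then push the bar endwise along the V until its navy end touches that stop, and leave it there. Do not pinch or lift the bar, do not let it drop into the red V-block or off the board, and leave the other things on the bench where they are.

Things in the scene. Friction and masses are not known exactly. Their poses are not given: they have to be found in the camera images.
- bar: Loose beech bar, 40 mm diameter, 160 mm long, about 0.15 kg, its last 70 mm dipped navy. Origin mid-length on the axis; x along the bar to the navy end (away from the robot); y, z turn as it rolls. Starts on the board, axis 50 mm above the bench, up to 0.1 rad off the V's direction. Seated in a V, the axis is 36 mm up. Rolls easily; stops within some mm after a slow push.
- bar_near (a point): Centre of the bar's plain end face, the one nearer the robot: push here to slide the bar endwise (a few newtons; clearly more once it meets the stop). Starts 22 to 40 mm nearer the robot, along the V, than where it must end.
- board: Fixed grey-green painted board, 30 mm high; x from -135 to +60 mm, y from -155 to +155 mm about its origin on the bench, midway between the V-blocks. The bar rolls along its y. A V-block adjoins each y end, its middle 190 mm from this origin, turned like the board; which is at which end varies.
- vblock_navy: Fixed wooden V-block with navy end stop and navy lip stripes: the bar's goal. 70 mm wide (y), x from -90 to +55 mm, 30 mm high, lips level with the board. Origin on the bench under the V's bottom line, which runs along x: 90-degree V, 44 mm wide at the top, bottom 8 mm above the bench. With the bar against the stop, its middle is at x = -25 mm and its near end sticks out 15 mm.
- navy_stop (a point): Point on the inner face of the navy end stop, in the V's middle plane at the seated bar's axis height (36 mm). The stop is a plate across the V-block's far (+x) end, 12 mm thick, 70 mm wide, rising 60 mm above the bench; the bar's navy end must touch it.
- vblock_red: The same V-block with a red end stop and red stripes, at the other end of the board; it must stay empty.
- tin: Loose lacquer tin, 84 mm diameter, 110 mm high, navy label, bystander beside the board. Origin under its base.
- cup: Loose yellow cup, 72 mm diameter, 80 mm high, bystander. Origin under its base.
- brush: Loose brush lying beyond the board, bystander. x runs along it.
- tape: Loose roll of paper tape lying flat, 70 mm diameter, 24 mm high, bystander to the left. Origin under its centre.
- blank: Loose short beech blank standing upright, 32 mm diameter, 70 mm high, bystander in front of the board. Origin under its base.
Mind the look-alikes: they are no part of the job. Leave any black or turquoise look-alike of the vblock_navy alone.

How it is judged:
On the way, in this order (a step that is already met when the one before it is completed fails the run):
1. the bar has rolled about its own axis on the board, by a quarter turn or nearly (angle between bar's own z axis and vertical above 1 rad and height (world z) of bar above 0.046 m).
2. the bar lies in the navy V-block (y of bar in the frame of vblock_navy between -0.004 and 0.004 m and height (world z) of bar between 0.033 and 0.0395 m and angle between the x axis of bar and the x axis of vblock_navy, either way round below 0.07 rad), for 0.2 s.
At the end, for the whole second after the job is handed in: The bar lies at rest in the navy V (axis within 4 mm of the V's middle plane and 0.07 rad of its direction, 33 to 39.5 mm above the bench) with its navy end within 4 mm of the stop (all of step 2 and x of bar in the frame of vblock_navy between -0.029 and -0.021 m and linear speed of bar below 0.01 m/s); the robot touches nothing.
It fails at once if the bar is lifted more than 12 mm off the board (height (world z) of bar above 0.062 m).
It fails at once if the bar falls off the board (height (world z) of bar below 0.03 m).
It fails at once if the bar is tipped out of level (angle between bar's own x axis and vertical below 1.25 rad or angle between bar's own x axis and vertical above 1.89 rad).
It fails at once if the bar drops into the red V-block (horizontal distance between bar and vblock_red below 0.08 m and height (world z) of bar below 0.042 m).
It fails at once if a bystander is disturbed by more than 20 mm (distance of any of tin, cup, brush, tape, blank from where it was at the start of the episode above 0.02 m).
It also fails if it takes over 54 s, if anything falls off the work surface, if the arm or the gripper's body presses on something with over 40 N, if the wrist force passes 120 N, or if a joint passes its speed limit or range.

## Robot

A 6-joint arm with a two-finger parallel gripper is mounted at the origin on the work surface. World frame = base frame: x ahead of the robot, y to its left, z up, the work surface at z = 0. Lengths are in m, angles in rad, forces in N, time in s.
With the tool pointing down it reaches from about 0.25 to 0.725 m from the base axis. Payload 9.7 kg.
Tool frame: the origin (TCP) lies midway between the tips of the shut fingers; the grasp point (between the pads) lies 19 mm behind it; x points along the fingers, z is the direction in which the jaws open and shut, and the axes are right-handed (so a half turn about x gives the same grasp; the last joint's range is limited). The gripper opens to 85 mm and grips with 20 to 120 N. Pads are 22 mm wide; open, the fingers measure 114 mm over their backs; the gripper's body (76 mm by 85 mm) begins 54 mm behind the grasp point. The pads swing forward as they close: fully open they stand 13 mm farther back than shut.
Start: joints at [1.11, 0.087, 0.176, 1.66, 0, 1.571], TCP at [0.245, 0.493, 0.231] pointing down, gripper open.
Joint ranges: [-3.13, 3.13], [-0.85, 1.81], [-1.15, 1.24], [-2.2, 2.28], [-1.44, 1.52], [-3.14, 3.14]. Speed limits (rad/s): [2.22, 2.22, 2.57, 3.14, 3.14, 3.14].

## Interface

Orientations are given as a unit quaternion [x, y, z, w].
In Python, from station import get_obs, capture, close_job gives the robot as it stands.
- The arm moves only by the shell command python3 -m jog 'ROWS' [FORCE]. ROWS is a JSON object of lists of equal length, an entry for each row: "hand": the opening, from 0 (shut) to 1 (fully open); "linear": the shift along the tool's x, y, z in cm, a list of three; "roll": the turn about the tool's x in rad. In form: {"hand": [hand, ...], "linear": [[tx, ty, tz], ...], "roll": [roll, ...]}. A call has 1 to 8 rows; each row shifts and turns the commanded pose from where the row before left it, along the tool's axes as they then stand; what a row does not reach is not made up. A row lasts 1/12 s, in which the tool goes at most 41.7 mm and 7.16 degrees, less where a joint would pass 70% of its speed; a pose out of reach is approached as far as the arm can. A call is refused whole if a number of a shift passes 4.17 or a number of a turn 0.125, either way. A call with a gripper value outside its range is refused whole. The fingers move at their own pace and stop on an object; FORCE is the grip in N (left out, the last holds). Time passes only in rows, so rows that do not move let the fingers close. It gives the time, the measured TCP pose, the force and the opening at its end, in the units of the state.
- get_obs(): the state, without advancing time (a new reading comes with each control period).
- capture(name): name is "side" or "top" or "wrist"; returns a dict with "frame" (480x640x3 uint8, red, green, blue), "fx", "fy", "cx", "cy" (pixels), "view" (4x4, takes a point from world to camera coordinates). Camera axes: x right, y down, z forward; pixel columns grow to the right and rows downward; lengths in m; the calibration is good to about 2 mm. A picture is of the moment at which its call begins. There is no depth.
- close_job(): hands the job in, once; it reports no verdict.
The state is a dict: "clock": time; "joint_positions": joint angles; "dq": joint speeds; "joint_torque": joint torques, N m; "tool_pos": TCP position; "tcp_rot": TCP orientation; "contact_force": force on the tool from outside, world axes, zero at the start; "ft_torque": the same for the moment, N m; "gripper_width": finger opening in m.
Only numpy, scipy, OpenCV 4.12 (cv2) and the standard library are available. Lean on these libraries where they do the work, as an engineer would, in place of code of your own. Each camera call takes 0.05 s, during which the arm holds its last target. There are 200 camera calls.

## Working session

There is one attempt and no reset: what is moved stays moved. The work goes in short steps, Python scripts to look and compute and a shell command to move; the robot and the scene stay as the last step left them, time stands still between calls to the robot, and variables do not carry over. Pictures are saved under pics/ and viewed, about 8 in all and at most 12, crops included, and the job is handed in when it is done.

```bash
mkdir -p pics; ls; python3 - <<'E'
from station import get_obs, capture
import cv2, numpy as np
print(get_obs())
for n in ("top","side"):
    c=capture(n); f=c["frame"]; cv2.imwrite(f"pics/{n}0.png",f[:,:,::-1]); print(n,c["fx"],c["fy"],c["cx"],c["cy"]); print(np.round(c["view"],4).tolist())
E
```

```text
pics
{'clock': 0.0, 'joint_positions': array([1.10999337e+00, 8.74428455e-02, 1.75151575e-01, 1.65982197e+00,
       3.27459081e-06, 1.57080039e+00]), 'dq': array([ 6.17724749e-04, -1.61907000e-03, -1.42520866e-03,  1.99007501e-04,
       -9.25568841e-05,  2.97017102e-04]), 'joint_torque': array([-4.06424515e-03, -5.20389283e+01,  4.64804113e+01,  1.65614864e-02,
       -6.01452234e-05,  4.51988569e-06]), 'tool_pos': array([0.24446227, 0.49242359, 0.2306015 ]), 'tcp_rot': array([-0.37284625,  0.60136855,  0.37235753,  0.6005759 ]), 'contact_force': array([ 0.38259304,  0.63239398, -0.8520609 ]), 'ft_torque': array([-0.00076233,  0.01365004,  0.00190329]), 'gripper_width': 0.08555420984790378}
top 435.26365221062696 435.26365221062696 314.19867004256895 239.06848012718748
[[0.0265, -0.9996, -0.0116, 0.0061], [-0.993, -0.025, -0.1158, 0.4825], [0.1155, 0.0146, -0.9932, 1.1191], [0.0, 0.0, 0.0, 1.0]]
side 505.16018671085146 505.16018671085146 331.12210973840564 237.74995115164563
[[0.7535, -0.6573, -0.0141, -0.3848], [-0.4727, -0.5266, -0.7066, 0.2788], [0.457, 0.5391, -0.7075, 1.0461], [0.0, 0.0, 0.0, 1.0]]
```

View pics/top0.png

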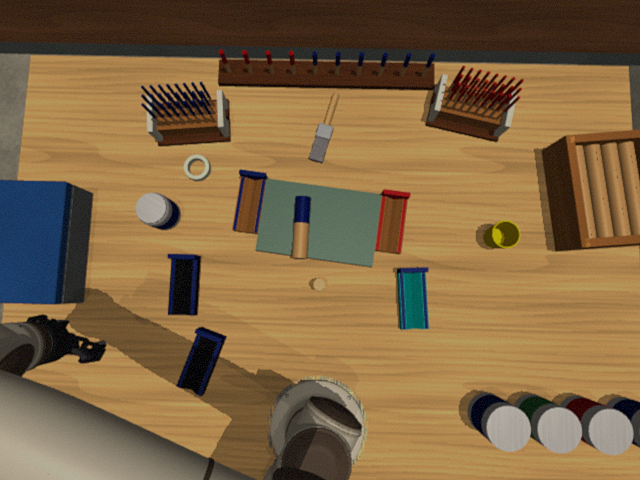

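View pics/side0.png

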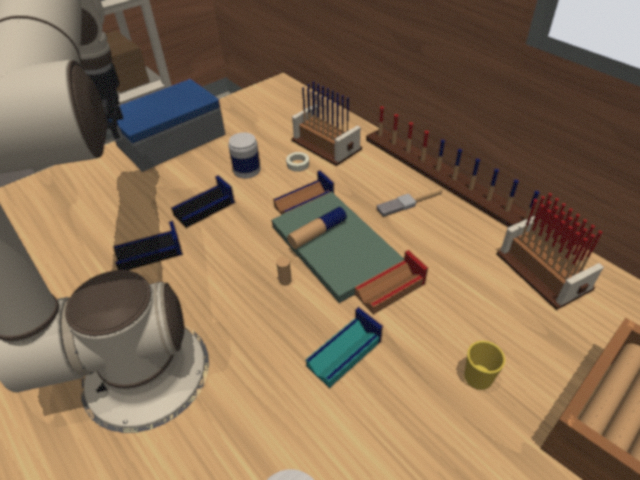

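The navy V-block adjoins the left (+y) end of the board at (250,202) px. The bar is at (301,228) with its navy end away from the robot, and the red V-block is at the right, (393,222). The black and turquoise look-alikes stand apart from the board.

```bash
cat > h.py <<'E'
import cv2, numpy as np
from station import get_obs, capture
from scipy.spatial.transform import Rotation as R
def cam(n): return capture(n)
def ray(c,uv):
    V=np.array(c["view"]); Rm=V[:3,:3]; o=-Rm.T@V[:3,3]
    uv=np.atleast_2d(uv).astype(float)
    d=np.c_[(uv[:,0]-c["cx"])/c["fx"],(uv[:,1]-c["cy"])/c["fy"],np.ones(len(uv))]@Rm
    return o,d
def plane(c,uv,z):
    o,d=ray(c,uv); return o+d*((z-o[2])/d[:,2])[:,None]
def proj(c,P):
    V=np.array(c["view"]); p=np.atleast_2d(P)@V[:3,:3].T+V[:3,3]
    return np.c_[p[:,0]/p[:,2]*c["fx"]+c["cx"],p[:,1]/p[:,2]*c["fy"]+c["cy"]]
def tri(c1,u1,c2,u2):
    o1,d1=ray(c1,u1);o2,d2=ray(c2,u2);d1=d1[0];d2=d2[0]
    s=np.linalg.lstsq(np.c_[d1,-d2],o2-o1,rcond=None)[0]
    a=o1+s[0]*d1;b=o2+s[1]*d2
    return (a+b)/2,np.linalg.norm(a-b)
def big(m):
    cs,_=cv2.findContours(m,cv2.RETR_EXTERNAL,cv2.CHAIN_APPROX_NONE); return max(cs,key=cv2.contourArea)
def board(c):
    h=cv2.cvtColor(c["frame"],cv2.COLOR_RGB2HSV)
    m=cv2.inRange(h,(45,25,40),(85,120,200))
    m=cv2.morphologyEx(m,cv2.MORPH_OPEN,np.ones((3,3)))
    k=big(m); hull=cv2.convexHull(k)
    full=np.zeros_like(m); cv2.fillPoly(full,[hull],255)
    inner=cv2.erode(full,np.ones((5,5)))
    return m,hull,inner
def quad(hull):
    for e in np.arange(2,30,.5):
        q=cv2.approxPolyDP(hull,e,True)
        if len(q)<=4: return q[:,0]
E
python3 - <<'E'
from h import *
cs={}
for n in("top","side"):
    c=cam(n);cs[n]=c;m,hull,inner=board(c);q=quad(hull)
    P=plane(c,q,.03);print(n,q.tolist(),np.round(P[:,:2],4).tolist(),"sides",np.round(np.linalg.norm(P-np.roll(P,-1,0),axis=1),3))
    b=cv2.bitwise_and(inner,cv2.bitwise_not(m)); b=cv2.morphologyEx(b,cv2.MORPH_OPEN,np.ones((5,5)))
    k=big(b)[:,0]; W=plane(c,k,.05)[:,:2]
    r=cv2.minAreaRect((W*1000).astype(np.float32)); print(" bar",r, cv2.minAreaRect(k.astype(np.float32)))
    v=c["frame"].copy(); cv2.polylines(v,[q.reshape(-1,1,2)],True,(255,0,0),1);cv2.polylines(v,[k.reshape(-1,1,2)],True,(255,0,255),1)
    cv2.imwrite(f"pics/m_{n}.png",cv2.resize(v[140:320,180:440] if n=="top" else v[150:330,230:490],None,fx=1.5,fy=1.5)[:,:,::-1])
    # navy part of bar
    h=cv2.cvtColor(c["frame"],cv2.COLOR_RGB2HSV); nv=cv2.inRange(h,(110,120,20),(130,255,255))&inner
    M=cv2.moments(big(nv)); c["nv"]=(M["m10"]/M["m00"],M["m01"]/M["m00"]);print(" navy",c["nv"],M["m00"]); c["q"]=q
print("navy tri",tri(cs["top"],cs["top"]["nv"],cs["side"],cs["side"]["nv"]))
for p in cs["top"]["q"]:
    for s in cs["side"]["q"]:
        X,e=tri(cs["top"],p,cs["side"],s)
        if e<.01 and abs(X[2]-.03)<.02: print("corner",np.round(X,4),round(e,4))
s=get_obs(); Rm=R.from_quat(s["tcp_rot"]).as_matrix();print("tool axes\n",Rm.round(3))
a=np.vstack([cv2.imread("pics/m_top.png"),cv2.imread("pics/m_side.png")]);cv2.imwrite("pics/m.png",a)
E
```

```text
top [[267, 179], [380, 195], [371, 265], [257, 250]] [[0.6407, 0.1492], [0.6043, -0.1532], [0.4176, -0.1314], [0.4493, 0.168]] sides [0.305 0.188 0.301 0.192]
 bar ((516.4105224609375, 53.32295227050781), (42.07138442993164, 153.23001098632812), 88.50847625732422) ((301.0655212402344, 224.88619995117188), (16.207279205322266, 58.48713302612305), 3.3664605617523193)
 navy (301.89696032972694, 208.85780525502318) 323.5
side [[347, 208], [400, 259], [338, 299], [296, 250]] [[0.6318, 0.0735], [0.6022, -0.1487], [0.4096, -0.1401], [0.4335, 0.0427]] sides [0.224 0.193 0.184 0.201]
 bar ((575.747314453125, 36.956695556640625), (30.072446823120117, 23.1041202545166), 48.014225006103516) ((340.5, 219.0), (8.0, 9.0), 90.0)
 navy (337.8347107438017, 219.900826446281) 60.5
navy tri (array([0.56614829, 0.04830751, 0.04288468]), np.float64(0.01591659274048929))
corner [ 0.6018 -0.1515  0.0333] 0.0041
corner [ 0.4176 -0.1325  0.0163] 0.0021
tool axes
 [[-0.    -0.896  0.445]
 [-0.001  0.445  0.896]
 [-1.     0.    -0.001]]
```

View pics/m.png

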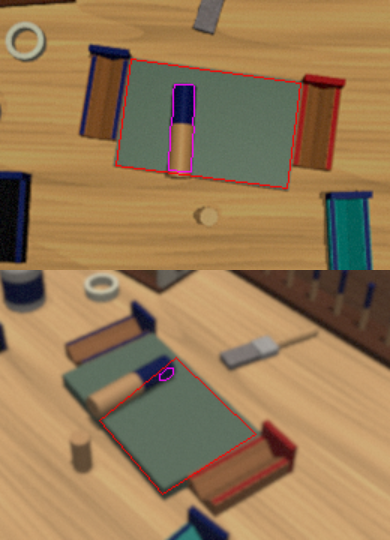

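Top outlines fit the board and the bar. In the side view the bar splits the board mask, so I'll merge the pieces there and re-measure.

```bash
python3 - <<'E'
from h import *
def go(c,n):
    h=cv2.cvtColor(c["frame"],cv2.COLOR_RGB2HSV)
    m=cv2.inRange(h,(45,25,40),(85,120,200)); m=cv2.morphologyEx(m,cv2.MORPH_OPEN,np.ones((3,3)))
    k,_=cv2.findContours(m,cv2.RETR_EXTERNAL,cv2.CHAIN_APPROX_NONE)
    roi=[x for x in k if cv2.contourArea(x)>150 and (230<x[:,0,0].mean()<430 and 170<x[:,0,1].mean()<310)]
    hull=cv2.convexHull(np.vstack(roi)); q=quad(hull)
    full=np.zeros_like(m);cv2.fillPoly(full,[hull],255)
    full=cv2.dilate(full,np.ones((5,5)))
    nav=cv2.inRange(h,(108,110,15),(132,255,255))
    nb=big(nav&full if n=="side" else nav&cv2.erode(full,np.ones((11,11))))
    M=cv2.moments(nb); nvc=(M["m10"]/M["m00"],M["m01"]/M["m00"])
    P=plane(c,q,.03); print(n,q.tolist(),np.round(P[:,:2],4).tolist(),"sides",np.round(np.linalg.norm(P-np.roll(P,-1,0),axis=1),3))
    # navy plate
    kk,_=cv2.findContours(nav,cv2.RETR_EXTERNAL,cv2.CHAIN_APPROX_NONE)
    for x in kk:
        if cv2.contourArea(x)>25 and 200<x[:,0,0].mean()<360 and 150<x[:,0,1].mean()<300: print("  navy blob",cv2.boundingRect(x),cv2.contourArea(x))
    c["q"]=q;c["nv"]=nvc;return c
t=go(cam("top"),"top");s=go(cam("side"),"side")
print("navy part",t["nv"],s["nv"],tri(t,t["nv"],s,s["nv"]))
for p in t["q"]:
    for u in s["q"]:
        X,e=tri(t,p,s,u)
        if e<.012 and abs(X[2]-.03)<.025: print("corner",np.round(X,4),round(e,4))
# fit board pose by model corners from top at z=.03
P=plane(t,t["q"],.03)[:,:2]
mod=np.array([[.06,.155],[.06,-.155],[-.135,-.155],[-.135,.155]])
A=mod-mod.mean(0);best=None
for k in range(4):
    B=np.roll(P,k,0);H=A.T@(B-B.mean(0));U,S,Vt=np.linalg.svd(H);Rm=Vt.T@np.diag([1,np.linalg.det(Vt.T@U.T)])@U.T
    o=B.mean(0)-Rm@mod.mean(0);e=np.abs((mod@Rm.T+o)-B).max()
    if best is None or e<best[0]: best=(e,Rm,o)
e,Rm,o=best;th=np.arctan2(Rm[1,0],Rm[0,0]);vo=o+Rm@[0,.19]
print("board o",o,"yaw",th,"err",e,"V origin",vo,"stop",vo+Rm@[.055,0])
np.savez("geo.npz",o=o,R=Rm,vo=vo,th=th)
for c,n in((t,"top"),(s,"side")):
    g=lambda a,z:np.r_[vo+Rm@a,z]
    pts=np.array([g([.055,-.035],.06),g([.055,.035],.06),g([.067,.035],.06),g([.067,-.035],.06),g([-.09,-.035],.03),g([-.09,.035],.03),g([.055,0],.036)])
    v=cv2.resize(c["frame"],None,fx=3,fy=3)
    for u in proj(c,pts): cv2.circle(v,tuple(int(x) for x in u*3+1),3,(255,255,0),1)
    for u in (c["nv"],): cv2.circle(v,(int(u[0]*3),int(u[1]*3)),3,(0,255,0),1)
    x0,y0=(210,150) if n=="top" else (250,160); cv2.imwrite(f"pics/s_{n}.png",v[y0*3:(y0+110)*3,x0*3:(x0+120)*3,::-1])
cv2.imwrite("pics/s.png",np.hstack([cv2.imread("pics/s_top.png"),cv2.imread("pics/s_side.png")]))
E
```

```text
top [[267, 179], [379, 194], [371, 265], [256, 249]] [[0.6407, 0.1492], [0.6069, -0.1505], [0.4176, -0.1314], [0.4519, 0.1708]] sides [0.302 0.19  0.304 0.19 ]
  navy blob (294, 196, 16, 27) 332.0
  navy blob (255, 181, 10, 51) 62.0
  navy blob (233, 178, 11, 52) 62.5
  navy blob (240, 170, 26, 9) 123.0
side [[400, 259], [338, 299], [273, 220], [332, 193]] [[0.6022, -0.1487], [0.4096, -0.1401], [0.4559, 0.1683], [0.643, 0.1473]] sides [0.193 0.312 0.188 0.299]
  navy blob (321, 208, 25, 21) 263.5
  navy blob (181, 177, 52, 44) 296.5
  navy blob (319, 172, 13, 19) 99.5
  navy blob (233, 155, 25, 17) 244.5
navy part (301.8940763052209, 208.72489959839353) (333.898798228969, 217.14737507906386) (array([0.56037026, 0.05024704, 0.05581013]), np.float64(0.007022806484657777))
corner [0.6421 0.1485 0.0294] 0.0029
corner [ 0.6051 -0.1492  0.0292] 0.0047
corner [ 0.4176 -0.1325  0.0163] 0.0021
corner [0.4539 0.1695 0.03  ] 0.0047
board o [0.49201543 0.01366337] yaw 3.03058970005223 err 0.004833246120141188 V origin [ 0.47096816 -0.17516727] stop [ 0.41630665 -0.16907464]
```

View pics/s.png

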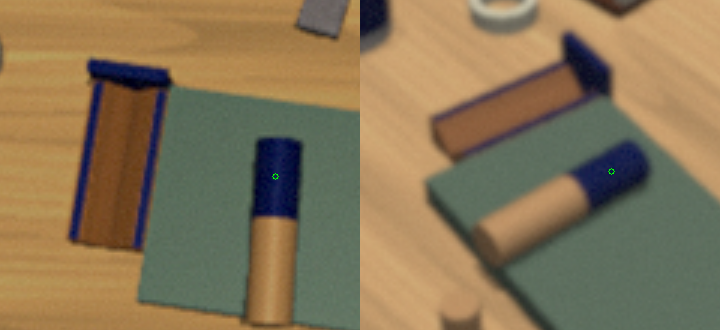

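Heights check out: board corners about 29–30 mm, bar navy part about 56 mm visible. The 180° ambiguity in the fit is resolved by hand: board yaw -0.111, V origin (0.588, 0.194), stop (0.642, 0.188). The bar is at V-frame (-59, -148) mm, so its near end is 34 mm short of its goal, which agrees with the text. I'll turn the tool so the jaws open along the V's x. That gives two open fingers as a straight pusher.

```bash
cat >> h.py <<'E'
VX=np.array([.9938,-.1108]);VY=np.array([.1108,.9938]);VO=np.array([.5877,.1941])
def tool():
    s=get_obs();d=s["tool_pos"][:2]-VO;z=R.from_quat(s["tcp_rot"]).as_matrix()[:,2];f=s["contact_force"]
    print("t %.2f Vx %.1f Vy %.1f z %.1f mm"%(s["clock"],1e3*d@VX,1e3*d@VY,1e3*s["tool_pos"][2]),"yaw err %.4f"%(np.arctan2(z[1],z[0])+.111),"F Vx %.1f Vy %.1f z %.1f"%(f[:2]@VX,f[:2]@VY,f[2]),"w %.3f"%s["gripper_width"])
E
python3 -m jog '{"hand":[1,1,1,1,1,1,1,1],"linear":[[0,0,0],[0,0,0],[0,0,0],[0,0,0],[0,0,0],[0,0,0],[0,0,0],[0,0,0]],"roll":[0.122,0.122,0.122,0.122,0.122,0.122,0.122,0.122]}'
python3 -m jog '{"hand":[1,1,1],"linear":[[0,0,0],[0,0,0],[0,0,0]],"roll":[0.122,0.122,0]}'; python3 -c "from h import *;tool()"
```

```text
clock: 0.97
tool_pos: [0.2446, 0.4926, 0.2312]
tcp_rot: [-0.045, 0.706, 0.045, 0.706]
contact_force: [-0.2, 0.7, -0.5]
gripper_width: 0.0853
clock: 1.22
tool_pos: [0.2445, 0.4926, 0.2312]
tcp_rot: [0.041, 0.706, -0.041, 0.706]
contact_force: [0.1, 0.4, 0.6]
gripper_width: 0.0856
t 1.22 Vx -374.1 Vy 258.6 z 231.2 mm yaw err -0.0046 F Vx 0.1 Vy 0.4 z 0.6 w 0.086
```

```bash
python3 -m jog '{"hand":[1,1,1,1,1,1,1,1],"linear":[[0,-3,2.1],[0,-3,2.1],[0,-3,2.1],[0,-3,2.1],[0,-3,2.1],[0,-3,2.1],[0,-3,2.1],[0,-3,2.1]],"roll":[0,0,0,0,0,0,0,0]}' >/dev/null
python3 -m jog '{"hand":[1,1,1,1,1,1,1,1],"linear":[[0,-3,2.1],[0,-3,2.1],[0,-3,2.1],[0,-3,2.1],[0,-3,2.1],[0,-3,2.1],[0,-3,2.1],[0,0,0]],"roll":[0,0,0,0,0,0,0,0]}' >/dev/null; python3 - <<'E'
from h import *
tool();c=cam("wrist");cv2.imwrite("pics/w1.png",c["frame"][:,:,::-1]);print(np.round(c["view"],3).tolist())
E
```

```text
t 2.55 Vx -56.2 Vy -195.3 z 230.5 mm yaw err 0.0013 F Vx 0.3 Vy -0.8 z -0.5 w 0.086
[[0.994, -0.109, -0.001, -0.506], [-0.104, -0.945, 0.31, 0.019], [-0.034, -0.308, -0.951, 0.398], [0.0, 0.0, 0.0, 1.0]]
```

View pics/w1.png

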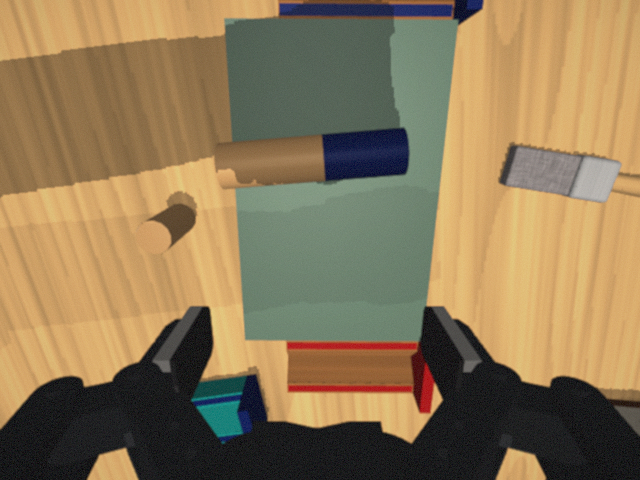

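The wrist view shows the bar's near end at about (218,167), navy end at (407,151) and navy stripe at the top (365,10). The blank is at (155,238). I'll cross-check these points by ray casting before descending.

```bash
python3 - <<'E'
from h import *
c=cam("wrist")
V=lambda uv,z:np.round(1e3*((plane(c,uv,z)[:,:2]-VO)@np.c_[VX,VY]),1).tolist()
print("board corners (x+60/-135,y -35/-345)",V([[457,18],[225,18],[428,342],[246,340]],.03))
print("bar near,far",V([[218,167],[407,151]],.05)," blank top",V([[155,238]],.07))
E
```

```text
board corners (x+60/-135,y -35/-345) [[58.2, -32.8], [-134.0, -32.9], [64.2, -343.9], [-134.8, -341.8]]
bar near,far [[-144.5, -152.6], [20.4, -138.7]]  blank top [[-199.5, -211.8]]
```

```bash
python3 -m jog '{"hand":[1,1,1,1,1,1,1,1],"linear":[[3.5,0,0],[3.5,0,0],[3.5,0,0],[3.5,0,0],[3,0,-0.3],[2,0,0],[1.2,0,0],[0,0,0]],"roll":[0,0,0,0,0,0,0,0]}' >/dev/null; python3 -c "
from h import *
tool();c=cam('wrist');cv2.imwrite('pics/w2.png',c['frame'][:,:,::-1])"
```

```text
t 3.32 Vx -63.5 Vy -190.3 z 27.1 mm yaw err 0.0040 F Vx -0.3 Vy 0.3 z -0.5 w 0.085
```

View pics/w2.png

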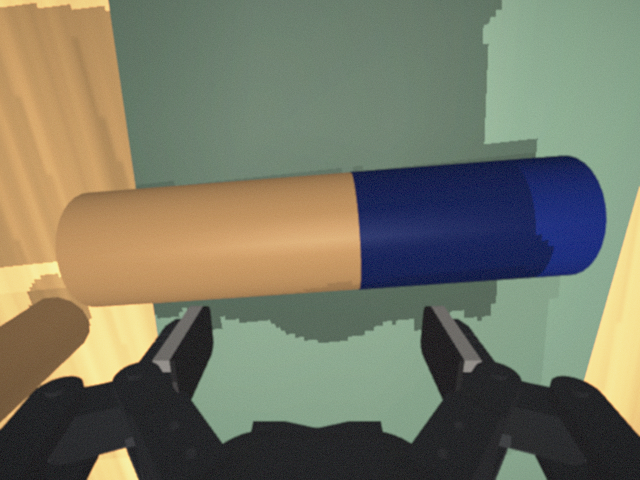

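Both fingers stand behind the bar over the board, with a gap of about 1 cm. I'll start pushing along +Vy.

```bash
python3 -m jog '{"hand":[1,1,1,1,1,1,1,1],"linear":[[0,0.3,0],[0,0.3,0],[0,0.3,0],[0,0.3,0],[0,0.3,0],[0,0.3,0],[0,0.3,0],[0,0.3,0]],"roll":[0,0,0,0,0,0,0,0]}' >/dev/null;python3 -c "from h import *;tool()"
python3 -m jog '{"hand":[1,1,1,1,1,1,1,1],"linear":[[0,0.3,0],[0,0.3,0],[0,0.3,0],[0,0.3,0],[0,0.3,0],[0,0.3,0],[0,0.3,0],[0,0.3,0]],"roll":[0,0,0,0,0,0,0,0]}' >/dev/null
python3 - <<'E'
from h import *
tool();c=cam("wrist")
h=cv2.cvtColor(c["frame"],cv2.COLOR_RGB2HSV);m=cv2.inRange(h,(108,110,25),(132,255,255));k=big(m);r=cv2.minAreaRect(k);b=cv2.boxPoints(r)
print(b.tolist(),np.round(1e3*((plane(c,b,.05)[:,:2]-VO)@np.c_[VX,VY]),1).tolist())
cv2.imwrite("pics/w3.png",c["frame"][:,:,::-1])
E
```

```text
t 4.03 Vx -61.7 Vy -166.7 z 29.3 mm yaw err 0.0010 F Vx 0.3 Vy -0.6 z 0.4 w 0.086
t 4.70 Vx -61.7 Vy -142.7 z 29.3 mm yaw err 0.0010 F Vx -0.8 Vy 0.2 z 0.1 w 0.085
[[336.72442626953125, 193.2796630859375], [571.547119140625, 175.88540649414062], [579.9536743164062, 289.3738098144531], [345.1309814453125, 306.76806640625]] [[-55.1, -86.3], [22.7, -80.4], [34.8, -121.8], [-51.2, -129.1]]
```

View pics/w3.png

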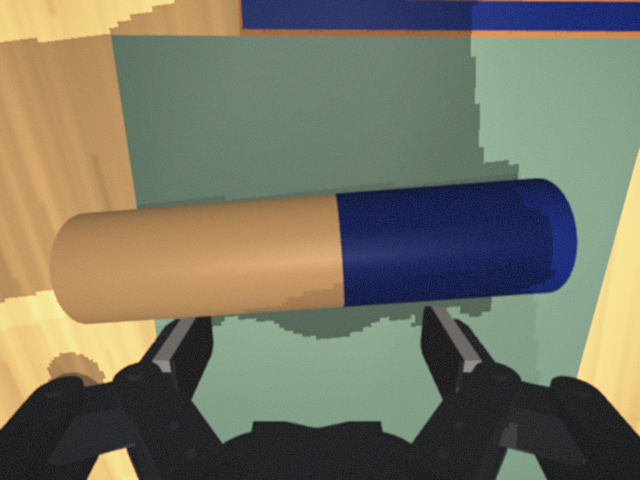

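The bar is rolling, with its axis at about Vy -107 and still about 0.075 rad yawed. The far fingertip trails by a few mm, and the navy stripe shows at row 15. I'll continue.

```bash
python3 -m jog '{"hand":[1,1,1,1,1,1,1,1],"linear":[[0,0.35,0],[0,0.35,0],[0,0.35,0],[0,0.35,0],[0,0.35,0],[0,0.35,0],[0,0.35,0],[0,0.35,0]],"roll":[0,0,0,0,0,0,0,0]}' >/dev/null
python3 -m jog '{"hand":[1,1,1,1,1,1,1,1],"linear":[[0,0.35,0],[0,0.35,0],[0,0.35,0],[0,0.35,0],[0,0.35,0],[0,0.3,0],[0,0.2,0],[0,0.1,0]],"roll":[0,0,0,0,0,0,0,0]}' >/dev/null
python3 - <<'E'
from h import *
tool();c=cam("wrist")
cv2.imwrite("pics/w4.png",c["frame"][:,:,::-1])
E
```

```text
t 6.08 Vx -61.8 Vy -91.2 z 29.2 mm yaw err 0.0012 F Vx -0.5 Vy 0.1 z -0.0 w 0.086
```

View pics/w4.png

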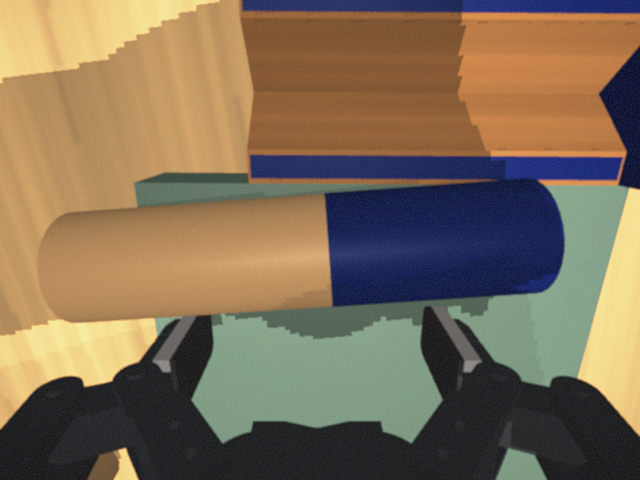

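```bash
python3 -m jog '{"hand":[1,1,1,1,1,1,1,1],"linear":[[0,0.3,0],[0,0.3,0],[0,0.3,0],[0,0.3,0],[0,0.3,0],[0,0.3,0],[0,0.3,0],[0,0.3,0]],"roll":[0,0,0,0,0,0,0,0]}' >/dev/null;python3 -c "from h import *;tool()"
python3 -m jog '{"hand":[1,1,1,1,1,1,1,1],"linear":[[0,0.3,0],[0,0.3,0],[0,0.3,0],[0,0.2,0],[0,0.2,0],[0,0.1,0],[0,0,0],[0,0,0]],"roll":[0,0,0,0,0,0,0,0]}' >/dev/null
python3 - <<'E'
from h import *
tool();c=cam("wrist")
cv2.imwrite("pics/w5.png",c["frame"][:,:,::-1])
E
```

```text
t 6.80 Vx -61.8 Vy -67.2 z 29.3 mm yaw err 0.0010 F Vx 0.4 Vy -1.0 z -0.1 w 0.086
t 7.47 Vx -61.8 Vy -53.5 z 29.2 mm yaw err 0.0011 F Vx 0.7 Vy -0.5 z -0.1 w 0.085
```

View pics/w5.png

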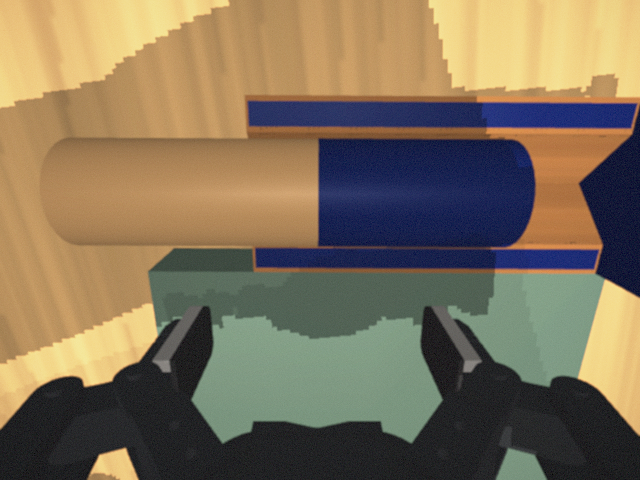

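The bar dropped into the navy V and lies straight: near end at (41,192), navy end at (535,192), and the stop at the right edge (580,185). Measuring its offset, then I'll retreat and rise.

```bash
python3 - <<'E'
from h import *
c=cam("wrist")
V=lambda uv,z:np.round(1e3*((plane(c,uv,z)[:,:2]-VO)@np.c_[VX,VY]),1).tolist()
print("bar near/far",V([[41,192],[535,192]],.036),"mid side edges",V([[319,139],[319,246]],.036),"lips out edges",V([[350,96],[350,272]],.03),"stop top edge inner corner",V([[580,185]],.06), "V near end",V([[246,96],[254,272]],.03))
E
python3 -m jog '{"hand":[1,1,1,1,1,0,0,0],"linear":[[0,-0.8,0],[-1,-0.5,0],[-3,0,0],[-3,0,0],[-2,0,0],[0,2,-3.5],[0,2,-3.5],[0,1.5,-3.5]],"roll":[0,0,0,0,0,0,0,0]}' 40 >/dev/null;python3 -c "from h import *;tool()"
```

```text
bar near/far [[-165.4, 0.5], [20.0, 0.7]] mid side edges [[-61.1, 19.8], [-61.0, -20.8]] lips out edges [[-49.9, 34.6], [-47.8, -34.5]] stop top edge inner corner [[18.7, 7.4]] V near end [[-87.6, 34.6], [-88.3, -34.5]]
t 8.23 Vx -167.5 Vy -11.6 z 120.3 mm yaw err -0.0009 F Vx -0.1 Vy 0.5 z 0.7 w 0.052
```

```bash
python3 -m jog '{"hand":[0,0,0,0,0,0,0,0],"linear":[[0,0.8,-1],[0,0.4,-1],[2.5,0,0],[2.5,0,0],[2.5,0,0],[1.2,0,0],[0.6,0,0],[0,0,0]],"roll":[0,0,0,0,0,0,0,0]}' 40 >/dev/null;python3 - <<'E'
from h import *
tool();c=cam("wrist")
cv2.imwrite("pics/w6.png",c["frame"][:,:,::-1])
E
```

```text
t 8.90 Vx -186.9 Vy -0.3 z 25.7 mm yaw err 0.0003 F Vx -0.7 Vy -0.2 z 0.3 w 0.000
```

View pics/w6.png

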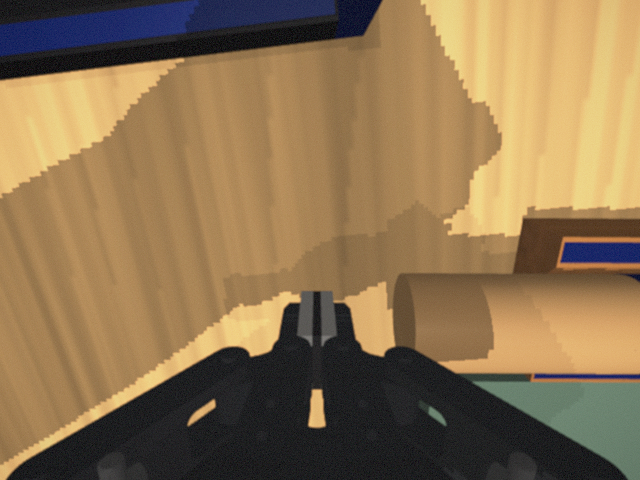

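The shut fingertips (317,315) are level with the bar's near end face (403,323), with a gap of about 2 cm. I'll rise slightly and push along +Vx in small steps, watching the force.

```bash
python3 -m jog '{"hand":[0,0,0,0,0,0,0,0],"linear":[[-0.5,0,0.3],[0,0,0.3],[0,0,0.3],[0,0,0.3],[0,0,0.3],[0,0,0.3],[0,0,0.3],[0,0,0.3]],"roll":[0,0,0,0,0,0,0,0]}' >/dev/null;python3 -c "from h import *;tool()"
python3 -m jog '{"hand":[0,0,0,0,0,0,0,0],"linear":[[0,0,0.3],[0,0,0.3],[0,0,0.3],[0,0,0.3],[0,0,0.2],[0,0,0.2],[0,0,0.2],[0,0,0.2]],"roll":[0,0,0,0,0,0,0,0]}' >/dev/null;python3 - <<'E'
from h import *
tool();c=cam("top")
h=cv2.cvtColor(c["frame"],cv2.COLOR_RGB2HSV)
cv2.imwrite("pics/t7.png",cv2.resize(c["frame"][150:270,180:340],None,fx=4,fy=4,interpolation=cv2.INTER_CUBIC)[:,:,::-1])
E
```

```text
t 9.62 Vx -162.8 Vy 0.3 z 31.2 mm yaw err 0.0011 F Vx -2.5 Vy -0.6 z 1.3 w -0.000
t 10.28 Vx -142.7 Vy 0.4 z 31.3 mm yaw err 0.0010 F Vx -1.9 Vy -0.6 z 1.0 w -0.000
```

View pics/t7.png

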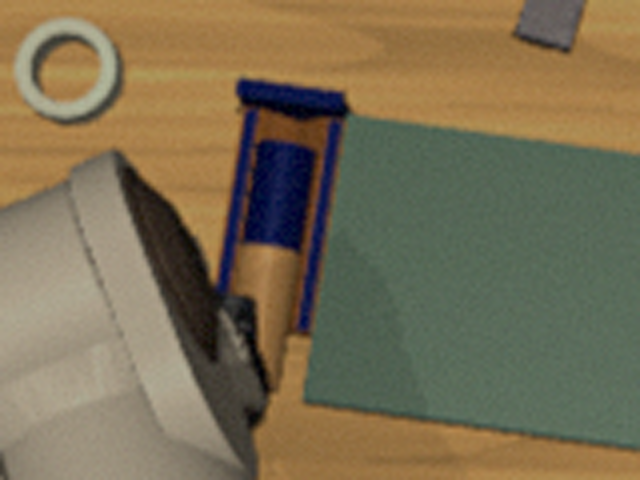

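The bar is sliding in the V under about 2 N; the navy end at row 142 still has a gap to the stop at row 112. I'll push on with smaller steps.

```bash
python3 -m jog '{"hand":[0,0,0,0,0,0,0,0],"linear":[[0,0,0.2],[0,0,0.2],[0,0,0.2],[0,0,0.2],[0,0,0.15],[0,0,0.15],[0,0,0.1],[0,0,0.1]],"roll":[0,0,0,0,0,0,0,0]}' >/dev/null;python3 - <<'E'
from h import *
tool();c=cam("top")
h=cv2.cvtColor(c["frame"],cv2.COLOR_RGB2HSV)
p=plane(c,[[180+286/4.,150+142/4.]],.056)
for row in range(168,220): 
    pass
# brightness profile along V axis at z=.056 / in top image
xs=np.arange(-.05,.075,.003);P=np.c_[VO+np.outer(xs,VX),np.full(len(xs),.05)];u=proj(c,P)
for x,(a,b) in zip(xs,u): print(round(x*1e3),h[int(round(b)),int(round(a))].tolist(),end=" ")
E
```

```text
t 11.00 Vx -129.8 Vy 0.4 z 31.3 mm yaw err 0.0010 F Vx -3.0 Vy -0.5 z 1.3 w -0.000
-50 [16, 139, 162] -47 [16, 139, 160] -44 [15, 131, 161] -41 [16, 143, 164] -38 [16, 133, 171] -35 [17, 138, 174] -32 [16, 139, 173] -29 [16, 143, 177] -26 [9, 86, 124] -23 [117, 164, 73] -20 [116, 215, 70] -17 [114, 211, 70] -14 [112, 219, 71] -11 [116, 182, 80] -8 [116, 172, 80] -5 [116, 184, 75] -2 [112, 195, 72] 1 [118, 174, 72] 4 [113, 236, 68] 7 [113, 206, 73] 10 [114, 189, 77] 13 [116, 193, 74] 16 [115, 184, 72] 19 [112, 214, 68] 22 [115, 221, 68] 25 [114, 211, 69] 28 [114, 185, 76] 31 [115, 175, 73] 34 [114, 247, 67] 37 [119, 196, 69] 40 [115, 196, 78] 43 [118, 199, 68] 46 [11, 153, 75] 49 [160, 106, 29] 52 [120, 255, 14] 55 [119, 255, 20] 58 [113, 194, 59] 61 [115, 182, 77] 64 [113, 255, 68] 67 [117, 187, 71] 70 [135, 62, 74] 73 [16, 125, 145]
```

The joint is at Vx ≈ -24.5, so about 9–10 mm remains. Going in 1 mm steps.

```bash
python3 -m jog '{"hand":[0,0,0,0,0,0,0],"linear":[[0,0,0.1],[0,0,0.1],[0,0,0.1],[0,0,0.1],[0,0,0.1],[0,0,0.1],[0,0,0.1]],"roll":[0,0,0,0,0,0,0]}' >/dev/null;python3 -c "from h import *;tool()"
python3 -m jog '{"hand":[0,0],"linear":[[0,0,0.1],[0,0,0.05]],"roll":[0,0]}' >/dev/null;python3 -c "from h import *;tool()"
```

```text
t 11.63 Vx -122.7 Vy 0.4 z 31.3 mm yaw err 0.0010 F Vx -3.2 Vy -0.6 z 1.0 w 0.000
t 11.80 Vx -121.2 Vy 0.4 z 31.3 mm yaw err 0.0010 F Vx -2.9 Vy -1.1 z -0.6 w -0.000
```

```bash
python3 -m jog '{"hand":[0,0],"linear":[[0,0,0.05],[0,0,0.05]],"roll":[0,0]}' >/dev/null;python3 -c "from h import *;tool()"
```

```text
t 11.97 Vx -120.3 Vy 0.4 z 31.3 mm yaw err 0.0010 F Vx -2.3 Vy -0.6 z 1.5 w 0.000
```

```bash
python3 -m jog '{"hand":[0,0],"linear":[[0,0,0.05],[0,0,0.05]],"roll":[0,0]}' >/dev/null;python3 -c "from h import *;tool()"
python3 -m jog '{"hand":[0],"linear":[[0,0,0.05]],"roll":[0]}' >/dev/null;python3 -c "from h import *;tool()"
```

```text
t 12.13 Vx -119.3 Vy 0.4 z 31.3 mm yaw err 0.0010 F Vx -2.2 Vy -0.5 z 0.8 w -0.000
t 12.22 Vx -118.8 Vy 0.4 z 31.3 mm yaw err 0.0010 F Vx -1.8 Vy -0.2 z 1.1 w 0.000
```

```bash
python3 -m jog '{"hand":[0,0],"linear":[[0,0,0.05],[0,0,0.05]],"roll":[0,0]}' >/dev/null;python3 -c "from h import *;tool()"
python3 -m jog '{"hand":[0,0],"linear":[[0,0,0.05],[0,0,0]],"roll":[0,0]}' >/dev/null;python3 - <<'E'
from h import *
tool();c=cam("side")
cv2.imwrite("pics/s8.png",cv2.resize(c["frame"][150:230,230:370],None,fx=5,fy=5,interpolation=cv2.INTER_CUBIC)[:,:,::-1])
E
```

```text
t 12.38 Vx -117.8 Vy 0.5 z 31.3 mm yaw err 0.0010 F Vx -2.3 Vy -0.2 z 1.0 w -0.000
t 12.55 Vx -117.2 Vy 0.4 z 31.3 mm yaw err 0.0010 F Vx -1.9 Vy 0.3 z 1.2 w 0.000
```

View pics/s8.png

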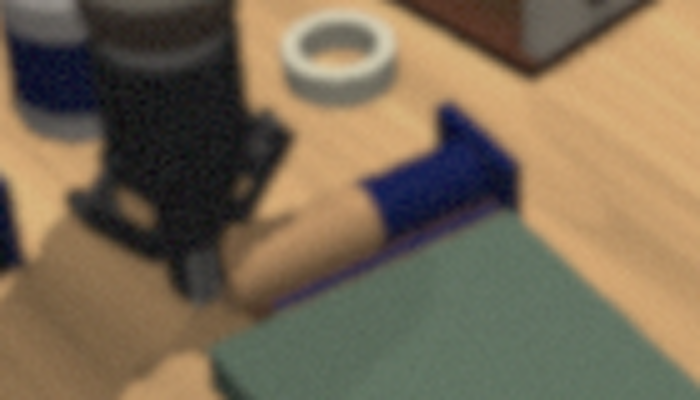

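The side view shows the navy end almost at the stop, around (475,165). The force is still about 2 N (sliding), so I'll continue until it rises.

```bash
python3 -m jog '{"hand":[0,0],"linear":[[0,0,0.05],[0,0,0.05]],"roll":[0,0]}' >/dev/null;python3 -c "from h import *;tool()"
python3 -m jog '{"hand":[0],"linear":[[0,0,0.05]],"roll":[0]}' >/dev/null;python3 -c "from h import *;tool()"
python3 -m jog '{"hand":[0],"linear":[[0,0,0.05]],"roll":[0]}' >/dev/null;python3 -c "from h import *;tool()"
```

```text
t 12.77 Vx -117.1 Vy 0.4 z 31.2 mm yaw err 0.0013 F Vx -8.9 Vy -1.1 z 4.8 w 0.000
t 12.85 Vx -117.1 Vy 0.4 z 31.2 mm yaw err 0.0014 F Vx -11.5 Vy -0.0 z 6.5 w 0.000
t 12.93 Vx -117.0 Vy 0.4 z 31.2 mm yaw err 0.0016 F Vx -14.6 Vy 0.1 z 8.0 w -0.000
```

The force rose to 14.6 N while the tool stopped at Vx -117, so the bar is against the stop. Backing off and rising.

```bash
python3 -m jog '{"hand":[0,0,0,0,0,0,0,0],"linear":[[0,0,-0.5],[0,0,-1],[0,0,-2],[-3,0,-1],[-3.5,0,0],[-3.5,0,0],[-2,0,0],[0,0,0]],"roll":[0,0,0,0,0,0,0,0]}' >/dev/null
python3 -m jog '{"hand":[0,0,0,0,0,0,0,0],"linear":[[0,-3.5,0],[0,-3.5,0],[0,-3,2],[0,0,2.5],[0,0,2.5],[0,0,0],[0,0,0],[0,0,0]],"roll":[0,0,0,0,0,0,0,0]}' >/dev/null
python3 - <<'E'
from h import *
tool();c=cam("wrist");t=cam("top")
cv2.imwrite("pics/f.png",np.hstack([cv2.resize(c["frame"],(400,300)),cv2.resize(t["frame"],(400,300))])[:,:,::-1])
h=cv2.cvtColor(t["frame"],cv2.COLOR_RGB2HSV)
xs=np.arange(-.04,.0,.002);P=np.c_[VO+np.outer(xs,VX),np.full(len(xs),.05)]
for x,(a,b) in zip(xs,proj(t,P)): print(round(x*1e3),h[int(round(b)),int(round(a)),0],end=" ")
# full-resolution wrist joint search along V axis at bar top
h=cv2.cvtColor(c["frame"],cv2.COLOR_RGB2HSV);print()
for x in np.arange(-.12,.07,.002):
    a,b=proj(c,np.r_[VO+x*VX,.056])[0]
    if 0<=a<640 and 0<=b<480: print(round(x*1e3),h[int(b),int(a)].tolist()[0::2],end=" ")
E
```

```text
t 14.27 Vx -90.9 Vy -99.6 z 150.7 mm yaw err 0.0009 F Vx 0.4 Vy 0.1 z -0.7 w -0.000
-40 18 -38 18 -36 20 -34 19 -32 19 -30 19 -28 19 -26 20 -24 21 -22 21 -20 18 -18 18 -16 20 -14 20 -12 17 -10 20 -8 19 -6 19 -4 17 -2 21 
-120 [17, 172] -118 [16, 178] -116 [16, 186] -114 [16, 178] -112 [16, 176] -110 [17, 170] -108 [17, 167] -106 [17, 172] -104 [17, 179] -102 [16, 181] -100 [15, 183] -98 [16, 186] -96 [16, 184] -94 [16, 183] -92 [16, 187] -90 [16, 187] -88 [16, 186] -86 [16, 185] -84 [16, 186] -82 [16, 186] -80 [16, 184] -78 [16, 187] -76 [16, 184] -74 [14, 188] -72 [15, 185] -70 [16, 183] -68 [16, 181] -66 [16, 184] -64 [16, 182] -62 [16, 182] -60 [16, 185] -58 [16, 182] -56 [15, 182] -54 [16, 180] -52 [16, 182] -50 [16, 184] -48 [16, 179] -46 [16, 180] -44 [16, 179] -42 [16, 179] -40 [16, 177] -38 [16, 175] -36 [16, 179] -34 [16, 178] -32 [15, 176] -30 [16, 175] -28 [18, 237] -26 [19, 240] -24 [19, 240] -22 [19, 239] -20 [20, 240] -18 [19, 239] -16 [20, 239] -14 [16, 237] -12 [113, 115] -10 [114, 117] -8 [114, 117] -6 [115, 119] -4 [115, 118] -2 [115, 115] 0 [115, 115] 2 [116, 117] 4 [116, 114] 6 [116, 116] 8 [115, 112] 10 [116, 112] 12 [113, 111] 14 [114, 111] 16 [115, 110] 18 [116, 109] 20 [115, 111] 22 [115, 110] 24 [116, 112] 26 [116, 114] 28 [116, 111] 30 [115, 108] 32 [116, 112] 34 [115, 108] 36 [116, 112] 38 [114, 108] 40 [113, 110] 42 [116, 110] 44 [113, 102] 46 [112, 108] 48 [118, 108] 50 [116, 109] 52 [114, 105] 54 [113, 106] 56 [120, 51] 58 [119, 72] 60 [115, 107] 62 [115, 105] 64 [113, 103] 66 [116, 105] 68 [113, 104]
```

The joint is at Vx -13 and the dark stop gap at +56, so the navy end spans 69 mm of its 70, which fits touching. I'll run one numeric check of the bar's cross position, then hand in.

```bash
python3 - <<'E'
from h import *
from station import close_job
c=cam("wrist");h=cv2.cvtColor(c["frame"],cv2.COLOR_RGB2HSV);m=cv2.inRange(h,(108,60,20),(132,255,255))
ys=np.arange(-.042,.042,.001)
for x in (0,.02,.04):
    u=proj(c,np.c_[VO+x*VX+np.outer(ys,VY),np.full(len(ys),.036)]).astype(int)
    v=[m[b,a]>0 if 0<=a<640 and 0<=b<480 else False for a,b in u]
    e=np.flatnonzero(np.diff(np.array(v).astype(int)));print(x,(ys[e]*1e3).round().tolist())
print(close_job())
E
```

```text
0 [-33.0, -25.0, -20.0, 19.0, 22.0, 30.0]
0.02 [-33.0, -25.0, -21.0, 18.0, 22.0, 30.0]
0.04 [-33.0, -26.0, -21.0, 18.0, 22.0, 30.0]
the job is handed in; nothing more can be done
None
```

The bar is in the navy V with its navy end against the stop, and the job is handed in. The clock stood at about 14.3 s of the 54 s allowed.

I rolled the bar along the board with the two open fingertips until it dropped into the navy V. Then I shut the fingers and pushed it about 45 mm endwise on its near end. At the stop the force rose from about 2 N to 14.6 N and the tool stopped moving. I backed off, rose clear and handed in.

**Last checks**
- **Contact with the stop:** the wrist camera showed 69 mm from the colour joint to the stop, against 70 mm for the dipped length. The joint measured 2 mm farther along the V than expected, which is within calibration error.
- **Seating:** the bar's edges were at about -20.5 and +18.5 mm across the V, so it is centred within about 1 mm and parallel. The tool was free, with force near zero.

**Not confirmed**
- **Top-camera check:** the final top-camera scan along the V gave wood-like colour all the way along. I think the arm was in the way, so I discounted it.
- **Last picture:** I could not view it because the 12-picture limit was reached.
- **Bystanders:** I did not measure them again at the end. The tool never came near them, and no unexpected force showed.
- **Roll angle:** I did not measure it directly. The bar travelled about 145 mm across the board, and I took that as rolling because it met almost no resistance.

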